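Power down the calibration case and lock its switches

TASK

Shut down the calibration case: switch off all five toggles by dragging a fingertip along the row in one stroke, from the far end towards the robot, without lifting off part-way; the open lid stands close behind them, so come in leaning away from it. Only then ease the lock slide in front of the row away from the robot until you feel it fully home against its stop, without forcing it, and leave everything else where it is.

Things in the scene. Friction and masses are not known exactly. Their poses are not given: they have to be found in the camera images.
- case: black hard case fixed to the table, 320 (x) x 235 (y) x 90 mm high, lid standing open, upright along its +y side. Origin: centre of its underside, on the table; x along the switch row, z up. Yaw within 0.35 rad of the world's, so its -x end is nearer the robot. Deck at z = 86 mm; the deck's part below y = +10 mm carries an instrument and a handset up to 15 mm above the deck
- row_mid (a point): middle of the row of five steel toggles, at their pivots: case x = 0, y = +83 mm, z = 92 mm; case's axes. Pivots every 34 mm along x. A fingertip drawn towards -x along the row with its end 118 to 125 mm above the table knocks each lever over and passes above those already down
- lid_edge (a point): middle of the upright lid's top edge: case x = 0, y = +116 mm, z = 308 mm; case's axes. The lid is 320 mm wide; its foam face (bumps at y = 115 mm) is only 32 mm from the row's centre line and rises from the deck to this edge, so a hand reaches the row only leaning away from the lid, towards -y, by about 30 degrees
- lock_top (a point): centre of the top of the lock slide's grip, an upright steel block 12 (along the case's x) x 24 (y) x 26 mm high, top 121 mm above the table (35 mm above the deck), at y = +30 mm of the case; x of the case = -50 mm + joint lock. It can be pushed or pinched.
- lock (a joint): lock slide, m: starts near 0 (open, towards the -x end of the case); slides towards the case's +x end and comes up against a hard stop at 0.070 (home, locked). Its drag is about 3 N, and it stays where it is left.
- sw1 (a joint): toggle lever at the far (+x) end of the row, x = +68 mm of the case, rad. 0 = on: nearly upright, leaning 0.1 rad to +x; 1.05 = off: lying over 0.95 rad to -x. 7 mm thick with a 10 mm ball centred 32 mm from the pivot; top of the ball 129 mm above the table when on, 116 mm when off. It takes about 3 N, and past 0.45 it snaps over by itself
- sw2 (a joint): toggle lever x = +34 mm of the case, rad. 0 = on: nearly upright, leaning 0.1 rad to +x; 1.05 = off: lying over 0.95 rad to -x. 7 mm thick with a 10 mm ball centred 32 mm from the pivot; top of the ball 129 mm above the table when on, 116 mm when off. It takes about 3 N, and past 0.45 it snaps over by itself
- sw3 (a joint): toggle lever x = 0 of the case, rad. 0 = on: nearly upright, leaning 0.1 rad to +x; 1.05 = off: lying over 0.95 rad to -x. 7 mm thick with a 10 mm ball centred 32 mm from the pivot; top of the ball 129 mm above the table when on, 116 mm when off. It takes about 3 N, and past 0.45 it snaps over by itself
- sw4 (a joint): toggle lever x = -34 mm of the case, rad. 0 = on: nearly upright, leaning 0.1 rad to +x; 1.05 = off: lying over 0.95 rad to -x. 7 mm thick with a 10 mm ball centred 32 mm from the pivot; top of the ball 129 mm above the table when on, 116 mm when off. It takes about 3 N, and past 0.45 it snaps over by itself
- sw5 (a joint): toggle lever at the near (-x) end, x = -68 mm of the case, rad. 0 = on: nearly upright, leaning 0.1 rad to +x; 1.05 = off: lying over 0.95 rad to -x. 7 mm thick with a 10 mm ball centred 32 mm from the pivot; top of the ball 129 mm above the table when on, 116 mm when off. It takes about 3 N, and past 0.45 it snaps over by itself
- battery: grey battery, 45 x 24 x 16 mm, loose on the case's deck near its -x end, just beside the handset; origin centre of underside; leave alone
- filter: white square filter cap, 26 x 26 x 18 mm, loose on the case's deck near its +x end, in front of the switch row; origin centre of underside; leave alone
- cylinder: standing aluminium gas cylinder, 76 mm across, 240 mm high, left of the case; origin centre of underside; leave alone
- bowl: blue bowl, 120 mm across, 50 mm high, left of the case; leave alone
- mug: white mug, 80 mm across, 90 mm high, right of the case; leave alone
- carton: cardboard carton 90 x 130 x 50 mm, right of the case; leave alone
- pen: black pen, 130 mm long, on the sheet of paper beyond and right of the case; leave alone

How it is judged (in metres and radians):
On the way, in this order (a step that is already met when the one before it is completed fails the run):
1. the drag has begun at the far end: the farthest toggle is off while the nearest is still on (value of joint sw1 above 0.85 rad and value of joint sw5 below 0.3 rad).
2. all five toggles are off (value of joint each of sw1, sw2, sw3, sw4, sw5 above 0.85 rad), for 0.2 s.
3. the lock slide is home against its stop (value of joint lock above 0.066 m), for 0.2 s.
At the end, for the whole second after the job is handed in: all five toggles lie in their off position (joint above 0.85 of 1.05 rad) and the lock slide is within 4 mm of its stop (all of step 2 and value of joint lock above 0.066 m); the robot touches nothing.
It fails at once if the hand lifts off (grasp point higher than 190 mm above the table, about 6 cm above the levers) while some toggles are off and some still on (value of joint any of sw1, sw2, sw3, sw4, sw5 above 0.85 rad and value of joint any of sw1, sw2, sw3, sw4, sw5 below 0.3 rad and z of the grasp point in the frame of case above 0.19 m).
It fails at once if the lock slide is pushed past half-way while a toggle is still on (value of joint lock above 0.035 m and value of joint any of sw1, sw2, sw3, sw4, sw5 below 0.3 rad).
It fails at once if the hand forces the case or its controls (more than 45 N) (contact force between the arm and case above 45 N).
It fails at once if the fingers force the case or its controls (more than 45 N) (contact force between the fingers and case above 45 N).
It fails at once if a bystander is moved more than 20 mm (distance of any of battery, filter, cylinder, bowl, mug, carton, pen from where it was at the start of the episode above 0.02 m).
It also fails if it takes over 45 s, if anything falls off the work surface, if the arm or the gripper's body presses on something with over 40 N, if the wrist force passes 120 N, or if a joint passes its speed limit or range.

ROBOT

A 7-joint arm with a two-finger parallel gripper is mounted at the origin on the work surface. World frame = base frame: x ahead of the robot, y to its left, z up, the work surface at z = 0. Lengths are in mm, angles in rad, forces in N, time in s.
With the tool pointing down it reaches from about 350 to 900 mm from the base axis. Payload 19.9 kg.
Tool frame: the origin (TCP) lies on the centre line of the jaws, within the pads' length; the fingertips stand r.tip_reach ahead of it and the grasp point (between the pads) lies 6 mm ahead of it (r.tip_reach is the distance from the TCP to the fingertips, in mm); z points along the fingers, y is the direction in which the jaws open and shut (so a half turn about z gives the same grasp; the last joint's range is limited). The gripper opens to 94 mm and grips with 3 to 60 N. Pads are 16 mm wide; open, the fingers measure 119 mm over their backs; the gripper's body (75 mm by 177 mm) begins 78 mm behind the grasp point.
Start: joints at [-1.349, 0.417, -0.01, 1.614, 0.005, 1.111, -0.053], TCP at [162.959, 603.362, 230.425] pointing down, gripper open.
Joint ranges: [-2.81, 2.81], [-0.39, 2.02], [-1.27, 1.25], [0.06, 2.57], [-1.19, 4.33], [0.19, 2], [-2.82, 2.82]. Speed limits (rad/s): [1.89, 1.89, 2.39, 2.39, 3.01, 3.01, 3.01].

INTERFACE

Orientations are given as [roll, pitch, yaw] about the fixed x, y, z axes, in that order (R = Rz(yaw) Ry(pitch) Rx(roll)).
In Python, from rig import readout, viewer, workorder, r gives the robot as it stands.
- The arm moves only by the shell command python3 -m inch 'ROWS' [FORCE]. ROWS is JSON, a list that holds one entry, the list of rows, each a list of 7 numbers: the turn, a rotation vector about the tool's x, y, z normalised to -1 to 1, where 1 is 5 degrees, then the shift along the tool's x, y, z normalised to -1 to 1, where 1 is 30 mm, then the gripper command: -1 is fully open, 1 is shut, values between are in proportion. In form: [[[rx, ry, rz, dx, dy, dz, fingers], ...]]. A call has 1 to 10 rows; each row shifts and turns the commanded pose from where the row before left it, along the tool's axes as they then stand; what a row does not reach is not made up. A row lasts 1/8 s, in which the tool goes at most 62.5 mm and 10.7 degrees, less where a joint would pass 70% of its speed; a pose out of reach is approached as far as the arm can. A call with a number of a shift or a turn outside -1 to 1 is refused whole. A call with a gripper value outside its range is refused whole. The fingers move at their own pace and stop on an object; FORCE is the grip in N (left out, the last holds). Time passes only in rows, so rows that do not move let the fingers close. It gives the time, the measured TCP pose, the force and the opening at its end, in the units of the state.
- readout.sense(): the state, without advancing time (a new reading comes with each control period).
- viewer.capture(name): name is "scene" or "top" or "wrist"; returns a dict with "frame" (420x560x3 uint8, red, green, blue), "camera_matrix" (3x3 intrinsics, pixels), "dist" ([k1, k2, p1, p2, k3] as OpenCV has them; the pictures are not rectified), "T" (4x4, takes a point from camera to world coordinates); the wrist camera has in their place "mount" (4x4, takes a point from camera to tool coordinates, whose origin is the TCP and whose axes are the flange's). Camera axes: x right, y down, z forward; pixel columns grow to the right and rows downward; lengths in mm; the calibration is good to about 2 mm. A picture is of the moment at which its call begins: read the wrist's pose just before it. There is no depth.
- workorder.finish_job(): hands the job in, once; it reports no verdict.
The state is a dict: "time_s": time; "joint_pos": joint angles; "joint_vel": joint speeds; "effort": joint torques, N m; "ee_pos": TCP position; "eef_rot": TCP orientation; "force": force on the tool from outside, world axes, zero at the start; "wrist_torque": the same for the moment, N m; "gripper_width": finger opening in mm.
Only numpy, scipy, OpenCV 4.12 (cv2) and the standard library are available. Lean on these libraries where they do the work, as an engineer would, in place of code of your own. Each camera call takes 0.05 s, during which the arm holds its last target.

## Working session

There is one attempt and no reset: what is moved stays moved. The work goes in short steps, Python scripts to look and compute and a shell command to move; the robot and the scene stay as the last step left them, time stands still between calls to the robot, and variables do not carry over. Pictures are saved under pics/ and viewed, and the job is handed in when it is done.

```bash
ls; mkdir -p pics; python3 - <<'E'
from rig import readout, viewer, workorder, r
import cv2
print(readout.sense()); print(r.tip_reach)
for n in ["scene","top","wrist"]:
    c=viewer.capture(n); cv2.imwrite(f"pics/{n}0.png",c["frame"][:,:,::-1])
    print(n,c["camera_matrix"],c["dist"],c.get("T",c.get("mount")))
E
```

```text
pics
{'time_s': 0.0, 'joint_pos': array([-1.34850182,  0.41798009, -0.01030627,  1.61415239,  0.0047037 ,
        1.11072031, -0.05301869]), 'joint_vel': array([ 0.00162662,  0.00026758, -0.00077659, -0.00107868, -0.00082601,
        0.00110971, -0.00106081]), 'effort': array([-6.68280354e-04, -8.51252246e+01,  6.38325792e-01, -4.25990689e+01,
       -4.88439691e-02,  1.86721998e-02,  1.48461963e-04]), 'ee_pos': array([162.88545044, 603.04403278, 229.83060782]), 'eef_rot': array([-3.14035982e+00,  9.40757472e-05,  2.87779230e+00]), 'force': array([ 0.07079237, -0.38439487, -0.17270373]), 'wrist_torque': array([-0.01786589, -0.01247724, -0.00714273]), 'gripper_width': 94.08320034522146}
25.0
scene [[537.62446728   0.         270.895869  ]
 [  0.         537.62446728 214.34367709]
 [  0.           0.           1.        ]] [0.02466031 0.         0.         0.         0.        ] [[ 9.79240047e-01 -1.29597449e-01  1.55863504e-01  3.29279858e+02]
 [-2.02275521e-01 -6.74718670e-01  7.09816406e-01 -1.05471804e+03]
 [ 1.31736209e-02 -7.26608022e-01 -6.86925933e-01  1.20039342e+03]
 [ 0.0000
[... 279 characters left out ...]
39e-01  1.89584339e-01  2.74252442e+02]
 [-9.99438552e-01 -2.77797262e-02 -1.87314850e-02  2.23248804e+01]
 [ 2.36530079e-02 -1.89033398e-01 -9.81685749e-01  1.63171272e+03]
 [ 0.00000000e+00  0.00000000e+00  0.00000000e+00  1.00000000e+00]]
wrist [[300.25960214   0.         283.56264367]
 [  0.         300.25960214 208.32827394]
 [  0.           0.           1.        ]] [-0.0680465  0.         0.         0.         0.       ] [[ 9.75339823e-04 -9.66476039e-01 -2.56754970e-01  7.39301544e+01]
 [ 9.99999514e-01  9.78693439e-04  1.14722574e-04  7.66055901e-01]
 [ 1.40407785e-04 -2.56754957e-01  9.66476524e-01 -1.53061737e+02]
 [ 0.00000000e+00  0.00000000e+00  0.00000000e+00  1.00000000e+00]]
```

View pics/scene0.png

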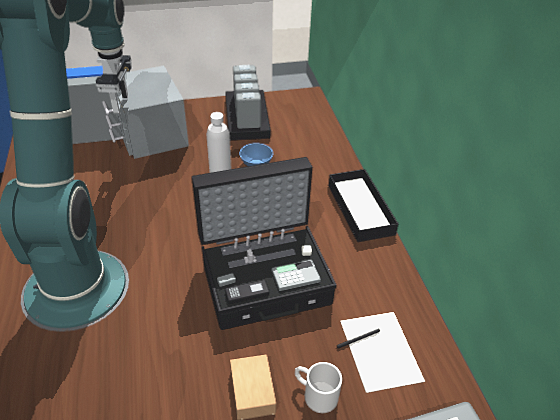

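View pics/top0.png

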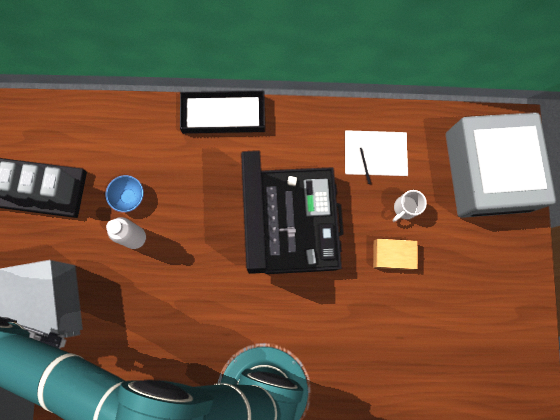

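```bash
python3 - <<'E'
import cv2
a=cv2.imread('pics/scene0.png')[150:330,190:430]; cv2.imwrite('pics/sc.png',cv2.resize(a,None,fx=3.3,fy=3.3,interpolation=cv2.INTER_CUBIC))
a=cv2.imread('pics/top0.png')[60:230,190:370]; cv2.imwrite('pics/tc.png',cv2.resize(a,None,fx=3.5,fy=3.5,interpolation=cv2.INTER_CUBIC))
E
```

```text
(no output)
```

View pics/sc.png

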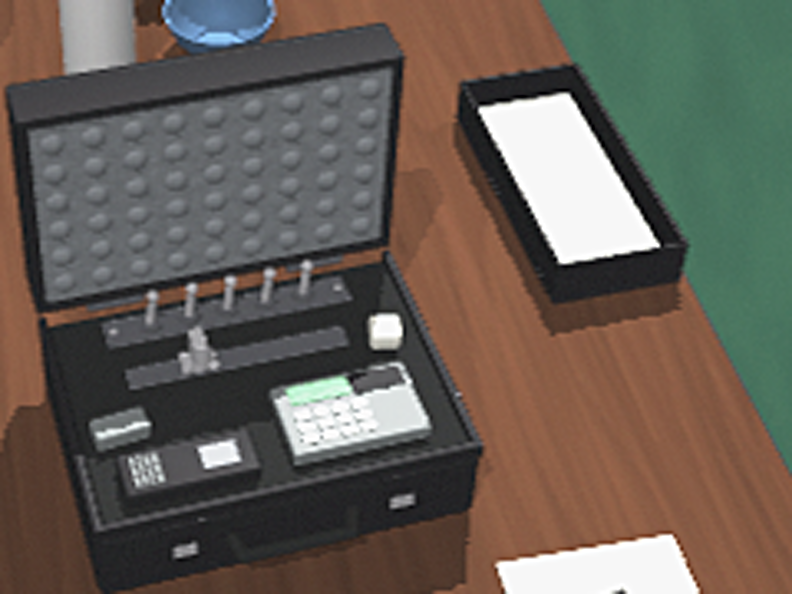

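View pics/tc.png

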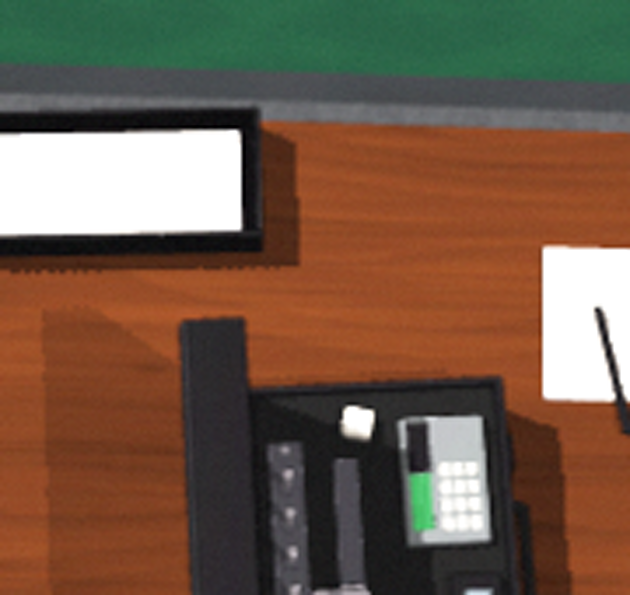

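```bash
python3 - <<'E'
import cv2
a=cv2.imread('pics/top0.png')[145:285,235:350]; cv2.imwrite('pics/tc2.png',cv2.resize(a,None,fx=4.2,fy=4.2,interpolation=cv2.INTER_CUBIC))
a=cv2.imread('pics/scene0.png')[150:330,190:340][70:120,20:120]; cv2.imwrite('pics/sc2.png',cv2.resize(a,None,fx=8,fy=8,interpolation=cv2.INTER_CUBIC))
E
```

```text
(no output)
```

View pics/tc2.png

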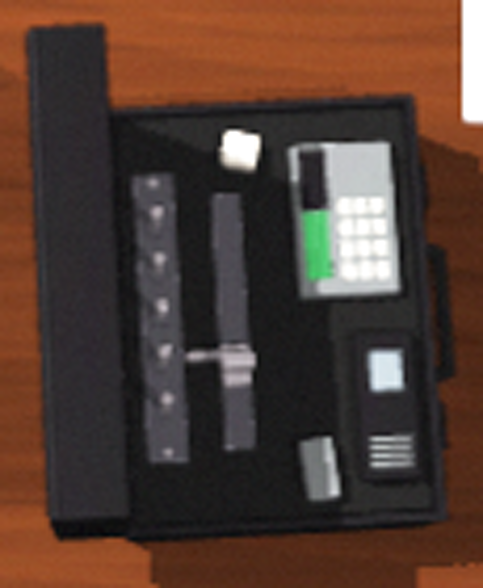

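View pics/sc2.png

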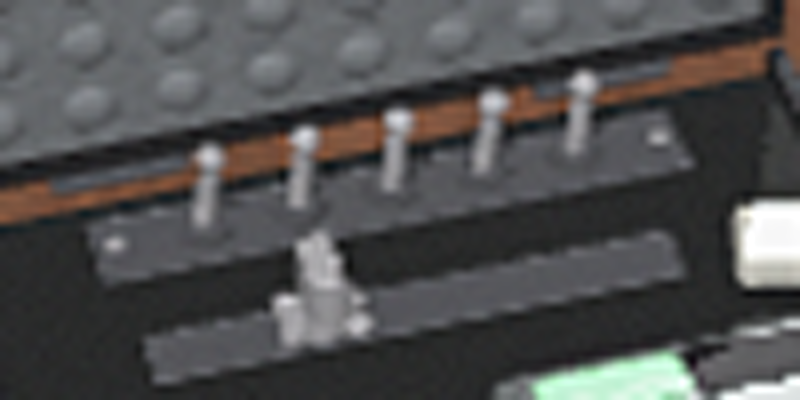

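```bash
cat > h.py <<'E'
import numpy as np, cv2
from scipy.spatial.transform import Rotation as Ro
CASE=None
def proj(c,P):
    T=np.linalg.inv(c["T"]); 
    return cv2.projectPoints(np.asarray(P,float).reshape(-1,1,3),cv2.Rodrigues(T[:3,:3])[0],T[:3,3],np.asarray(c["camera_matrix"]),np.asarray(c["dist"]))[0].reshape(-1,2)
def c2w(p,P):
    R=Ro.from_euler('z',p[2]).as_matrix(); return np.asarray(P,float)@R.T+np.array([p[0],p[1],0])
E
python3 - <<'E'
from h import *
from rig import viewer
from scipy.optimize import least_squares
S=viewer.capture("scene");T=viewer.capture("top")
s=(np.array([(583,84),(492,102),(398,121),(304,138),(209,157)])+.5)/8+[210,220]-.5
t=(np.array([(157,211),(159,259),(162,304),(165,351),(167,399)])+.5)/4.2+[235,145]-.5
B=[(68-34*i+3.2,83,123.8) for i in range(5)]
def f(p,w=(1,1)): 
    W=c2w(p,B); return np.r_[w[0]*(proj(S,W)-s).ravel(),w[1]*(proj(T,W)-t).ravel()]
for w in [(1,1),(1,0),(0,1)]:
    q=least_squares(f,[500,0,0],args=(w,)); print(q.x,q.cost)
    if w==(1,1): print(f(q.x).reshape(-1,2).round(1)); p=q.x
L=[(-50+a,30+b,121) for a in(-6,6) for b in(-12,12)]+[(-50,30,121)]
W=c2w(p,L)
print("lock top->tc2",(proj(T,W)-[235,145])*4.2); print("sc2",(proj(S,W)-[210,220])*8)
C=[(160,-117.5,90),(-160,-117.5,90),(160,116,308),(-160,116,308)]
print("corners tc2",(proj(T,c2w(p,C))-[235,145])*4.2,"sc",proj(S,c2w(p,C)))
E
```

```text
[ 5.27998868e+02 -9.97979925e+01  7.66522990e-02] 0.13379362505013
[[ 0.  -0.1]
 [-0.2 -0. ]
 [-0.1 -0.1]
 [-0.1  0. ]
 [-0.1 -0. ]
 [ 0.   0.1]
 [ 0.2 -0.3]
 [ 0.   0. ]
 [-0.1 -0. ]
 [ 0.1 -0.2]]
[ 5.28076603e+02 -1.00012324e+02  7.55536039e-02] 0.015800829991103618
[ 5.27842612e+02 -9.96479143e+01  7.74456280e-02] 0.07957935466635342
lock top->tc2 [[255.56982771 380.27559874]
 [222.14346999 381.94711393]
 [254.53094534 363.66681472]
 [221.15157692 365.32611238]
 [238.35391303 372.79827565]]
sc2 [[274.97694758 288.09851243]
 [257.93645299 237.67233774]
 [309.47408025 281.08927241]
 [292.0704115  230.83027335]
 [283.58038031 259.27487685]]
corners tc2 [[414.12518048  91.34735868]
 [447.66074003 518.76750818]
 [105.05099735  19.68744204]
 [130.45093877 516.32237446]] sc [[336.31374798 284.54208969]
 [217.55401068 311.00439696]
 [312.58775629 166.60864578]
 [193.81724133 187.00195887]]
```

```bash
cat >> h.py <<'E'
P=np.array([527.99,-99.8,0.0767])
def goal(tip,tilt=30,dyaw=0,reach=25.):
    """tip in case coords -> TCP pos, R world"""
    Rc=Ro.from_euler('z',P[2]+dyaw)
    R0=np.array([[0,1,0],[1,0,0],[0,0,-1]]).T  # cols: x=+y,y=+x,z=-z
    R=Rc*Ro.from_matrix(np.array([[0,1,0],[1,0,0],[0,0,-1.]]))*Ro.from_rotvec([0,np.radians(tilt),0])
    w=c2w(P,[tip])[0]
    return w-R.as_matrix()[:,2]*reach,R
def delta(tip,tilt=30,**k):
    from rig import readout
    s=readout.sense(); R=Ro.from_euler('xyz',s['eef_rot']); p,Rg=goal(tip,tilt,**k)
    tipw=s['ee_pos']+R.as_matrix()[:,2]*25; Rc=Ro.from_euler('z',P[2])
    print("t",round(s['time_s'],2),"tip case",Rc.inv().apply(tipw-[P[0],P[1],0]).round(1),"F",s['force'].round(1),"Fcase",Rc.inv().apply(s['force']).round(1),"w",round(s['gripper_width'],1),"q",s['joint_pos'].round(2))
    print("turn units",(np.degrees((R.inv()*Rg).as_rotvec())/5).round(2),"shift units(now axes)",(R.inv().apply(p-s['ee_pos'])/30).round(2),"(goal axes)",(Rg.inv().apply(p-s['ee_pos'])/30).round(2))
E
python3 -m inch '[[[0,0,1,0,0,-0.9,1],[0,0,1,0,0,-0.9,1],[0,0,1,0,0,-0.9,1],[0,0,1,0,0,-0.9,1],[0,0,1,0,0,-0.9,1],[0,0,1,0,0,-0.9,1],[0,0,1,0,0,-0.9,1],[0,0,1,0,0,-0.9,1],[0,0,1,0,0,-0.9,1],[0,0,1,0,0,-0.9,1]]]' 40
python3 -c "
from h import *
delta((105,-42,338))
delta((105,-42,400),0)"
```

```text
time_s: 1.5
ee_pos: [162.9, 603.3, 501.2]
eef_rot: [-3.141, 0.0, 2.002]
force: [0.5, 0.9, -0.4]
gripper_width: 0.6
t 1.5 tip case [-310.1  729.   476.2] F [ 0.5  0.9 -0.4] Fcase [ 0.5  0.8 -0.4] w 0.6 q [-1.46  0.32  0.15  1.16 -0.05  1.66 -0.89]
turn units [-1.07  5.94  3.97] shift units(now axes) [-29.3    3.9    4.72] (goal axes) [-24.98  13.84  -8.97]
t 1.5 tip case [-310.1  729.   476.2] F [ 0.5  0.9 -0.4] Fcase [ 0.5  0.8 -0.4] w 0.6 q [-1.46  0.32  0.15  1.16 -0.05  1.66 -0.89]
turn units [-0.    0.    4.07] shift units(now axes) [-28.91   4.05   2.55] (goal axes) [-25.7   13.84   2.54]
```

```bash
python3 -m inch '[[[0,0,1,0,0,0,1],[0,0,1,0,0,0,1],[0,0,1,0,0,0,1],[0,0,1,0,0,0,1],[0,0,0.07,-0.99,0.53,0,1],[0,0,0,-0.99,0.53,0,1],[0,0,0,-0.99,0.53,0,1],[0,0,0,-0.99,0.53,0,1],[0,0,0,-0.99,0.53,0,1],[0,0,0,-0.99,0.53,0,1]]]'
python3 -m inch '[[[0,0,0,-0.99,0.53,0,1],[0,0,0,-0.99,0.53,0,1],[0,0,0,-0.99,0.53,0,1],[0,0,0,-0.99,0.53,0,1],[0,0,0,-0.99,0.53,0,1],[0,0,0,-0.99,0.53,0,1],[0,0,0,-0.99,0.53,0,1],[0,0,0,-0.99,0.53,0,1],[0,0,0,-0.99,0.53,0,1],[0,0,0,-0.99,0.53,0,1]]]'
python3 -m inch '[[[0,0,0,-0.99,0.53,0,1],[0,0,0,-0.99,0.53,0,1],[0,0,0,-0.99,0.53,0,1],[0,0,0,-0.99,0.53,0,1],[0,0,0,-0.99,0.53,0,1],[0,0,0,-0.99,0.53,0,1],[0,0,0,-0.99,0.53,0,1],[0,0,0,-0.99,0.53,0,1],[0,0,0,-0.99,0.53,0,1],[0,0,0,-0.99,0.53,0,1]]]'
python3 -c "
from h import *
delta((105,-42,338))
delta((105,-42,400),0)"
```

```text
time_s: 2.75
ee_pos: [272.8, 432.3, 500.4]
eef_rot: [-3.142, 0.0, 1.65]
force: [1.0, 0.9, 0.2]
gripper_width: 0.2
time_s: 4.0
ee_pos: [454.7, 148.8, 500.5]
eef_rot: [3.142, -0.0, 1.65]
force: [-0.1, 0.9, 0.1]
gripper_width: 0.0
time_s: 5.25
ee_pos: [636.9, -134.3, 500.3]
eef_rot: [-3.141, -0.0, 1.65]
force: [-0.7, 1.1, 0.5]
gripper_width: 0.7
t 5.25 tip case [106.  -42.8 475.3] F [-0.7  1.1  0.5] Fcase [-0.6  1.1  0.5] w 0.7 q [-0.34  0.46  0.84  1.1  -0.34  1.71  0.48]
turn units [-0.01  6.    0.03] shift units(now axes) [-0.39 -0.03  4.69] (goal axes) [-2.68 -0.03  3.86]
t 5.25 tip case [106.  -42.8 475.3] F [-0.7  1.1  0.5] Fcase [-0.6  1.1  0.5] w 0.7 q [-0.34  0.46  0.84  1.1  -0.34  1.71  0.48]
turn units [-0.   -0.    0.03] shift units(now axes) [ 0.03 -0.03  2.51] (goal axes) [ 0.03 -0.03  2.51]
```

```bash
python3 -m inch '[[[0,1,0,0,0,0,1],[0,1,0,0,0,0,1],[0,1,0,0,0,0,1],[0,1,0,0,0,0,1],[0,1,0,0,0,0,1],[0,1,0,0,0,0,1],[0,0,0,0,0,0,1]]]'
python3 - <<'E'
from h import *
delta((105,-42,338))
from rig import viewer
for n in("wrist","scene"):
    cv2.imwrite(f'pics/{n}1.png',viewer.capture(n)["frame"][:,:,::-1])
E
```

```text
time_s: 6.12
ee_pos: [636.1, -135.0, 499.5]
eef_rot: [-3.14, -0.524, 1.647]
force: [-0.6, 0.1, -0.5]
gripper_width: 0.2
t 6.12 tip case [105.1 -30.9 477.8] F [-0.6  0.1 -0.5] Fcase [-0.6  0.1 -0.5] w 0.2 q [ 0.02  0.56  0.67  1.01 -0.78  1.97  0.54]
turn units [-0.02 -0.   -0.01] shift units(now axes) [-2.65  0.    3.85] (goal axes) [-2.65 -0.    3.85]
```

View pics/wrist1.png

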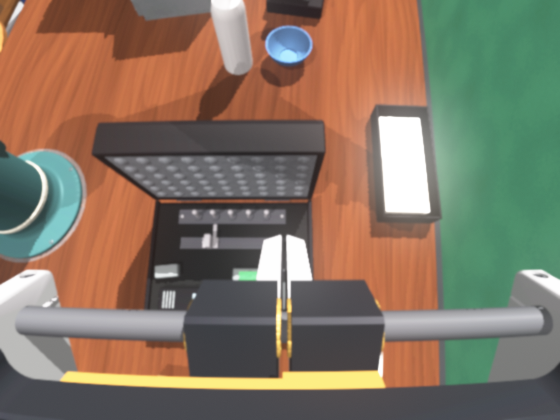

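View pics/scene1.png

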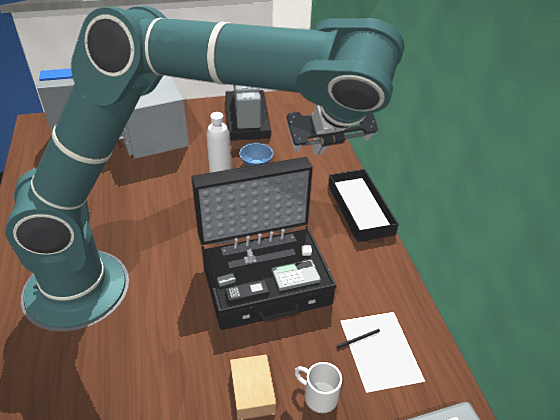

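```bash
cat >> h.py <<'E'
def wristcam():
    from rig import readout,viewer
    s=readout.sense(); c=viewer.capture("wrist"); M=np.eye(4); M[:3,:3]=Ro.from_euler('xyz',s['eef_rot']).as_matrix(); M[:3,3]=s['ee_pos']
    c["T"]=M@c["mount"]; return c
E
python3 - <<'E'
from h import *
c=wristcam()
B=[(68-34*i+3.2,83,123.8) for i in range(5)]
L=[(-50,30,121),(-60,30,121),(-40,30,121),(0,116,308),(160,116,308),(-160,116,308)]
x0,y0,k=150,180,5
a=c["frame"][y0:y0+100,x0:x0+150][:,:,::-1]
im=cv2.resize(a,None,fx=k,fy=k,interpolation=cv2.INTER_CUBIC)
for p in (proj(c,c2w(P,B+L[:3]))-[x0,y0]+.5)*k: cv2.drawMarker(im,tuple(int(v) for v in p),(0,255,0),cv2.MARKER_CROSS,10,1)
cv2.imwrite('pics/w1c.png',im); print(proj(c,c2w(P,L)))
E
```

```text
[[199.43537382 241.00118405]
 [194.10324716 240.95924394]
 [204.77914779 241.04168896]
 [203.61361354 154.86438132]
 [324.84719757 155.0203742 ]
 [ 87.97256807 155.92512163]]
```

View pics/w1c.png

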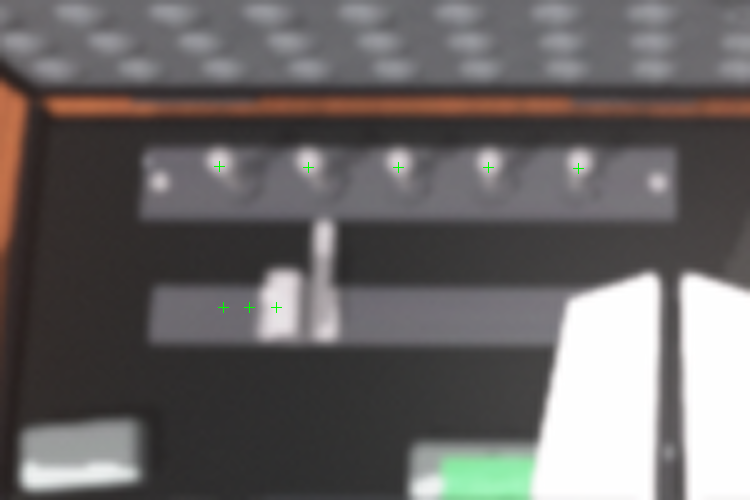

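```bash
python3 -m inch '[[[0,0,0,-0.66,0,0.96,1],[0,0,0,-0.66,0,0.96,1],[0,0,0,-0.66,0,0.96,1],[0,0,0,-0.66,0,0.96,1],[0,0,0,0,0.1,0.9,1],[0,0,0,0,0,0.9,1],[0,0,0,0,0,0.9,1],[0,0,0,0,0,0,1]]]'
python3 - <<'E'
from h import *
delta((108,84,122))
from rig import viewer
for n in("scene",):
    cv2.imwrite(f'pics/{n}2.png',viewer.capture(n)["frame"][:,:,::-1])
E
```

```text
time_s: 7.28
ee_pos: [636.8, -101.9, 290.4]
eef_rot: [-3.14, -0.524, 1.652]
force: [0.1, 0.2, 0.6]
gripper_width: 0.4
t 7.28 tip case [108.3   2.  268.7] F [0.1 0.2 0.6] Fcase [0.1 0.2 0.6] w 0.4 q [-0.08  0.61  0.64  1.4  -0.77  1.6   0.74]
turn units [-0.04 -0.    0.05] shift units(now axes) [-0.08  0.01  5.6 ] (goal axes) [-0.08 -0.01  5.6 ]
```

View pics/scene2.png

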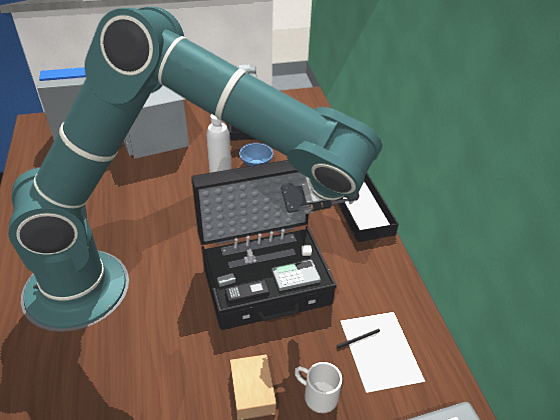

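```bash
python3 -m inch '[[[0,0,0,0,0,0.9,1],[0,0,0,0,0,0.9,1],[0,0,0,0,0,0.9,1],[0,0,0,0,0,0.9,1],[0,0,0,0,0,0.5,1],[0,0,0,0,0,0.5,1],[0,0,0,0,0,0,1]]]'
python3 - <<'E'
from h import *
delta((108,84,122))
from rig import viewer
c=wristcam();cv2.imwrite('pics/w3.png',c["frame"][:,:,::-1])
for n in("scene","top"):
    a=viewer.capture(n)["frame"][:,:,::-1]
    a=a[150:330,190:400] if n=="scene" else a[145:285,235:350]
    cv2.imwrite(f'pics/{n}3.png',cv2.resize(a,None,fx=3.5,fy=3.5,interpolation=cv2.INTER_CUBIC))
B=[(68-34*i+3.2,83,123.8) for i in range(5)]
print(proj(c,c2w(P,B)))
E
```

```text
time_s: 8.2
ee_pos: [631.5, -34.9, 171.2]
eef_rot: [-3.141, -0.524, 1.65]
force: [0.2, 0.1, 0.4]
gripper_width: 0.4
t 8.2 tip case [108.1  69.3 149.6] F [0.2 0.1 0.4] Fcase [0.2 0.1 0.4] w 0.4 q [-0.16  0.67  0.59  1.59 -0.84  1.36  0.8 ]
turn units [-0.02 -0.    0.03] shift units(now axes) [-0.04 -0.    1.04] (goal axes) [-0.04 -0.01  1.04]
[[232.20435932 235.01233068]
 [186.42619458 234.70425021]
 [141.63673386 234.31241093]
 [ 98.28473871 233.83865769]
 [ 56.8168639  233.28482715]]
```

View pics/w3.png

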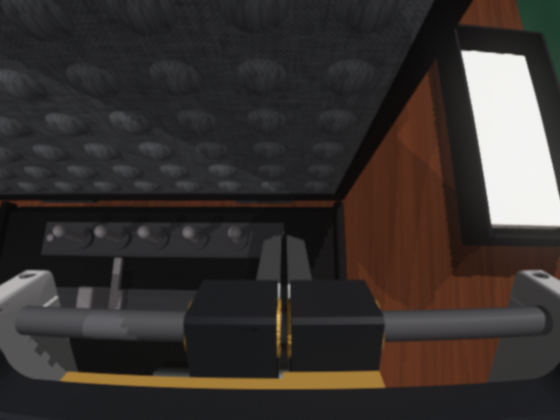

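View pics/scene3.png

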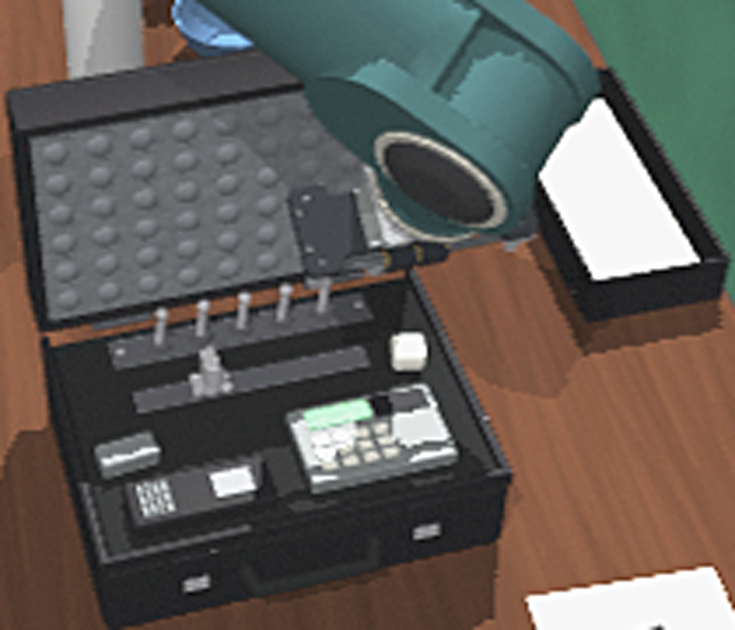

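View pics/top3.png

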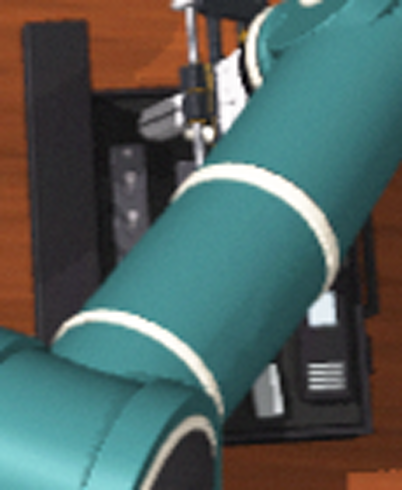

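```bash
python3 -m inch '[[[0,0,0,0.01,0,0.35,1],[0,0,0,0.01,0,0.35,1],[0,0,0,0,0,0.36,1],[0,0,0,0,0,0,1]]]'
python3 - <<'E'
from h import *
delta((108,85,121.5))
c=wristcam();cv2.imwrite('pics/w4.png',c["frame"][:,:,::-1])
B=[(68-34*i+3.2,83,123.8) for i in range(5)]
print(proj(c,c2w(P,B))[:2])
E
```

```text
time_s: 8.85
ee_pos: [629.8, -18.0, 143.3]
eef_rot: [-3.14, -0.524, 1.65]
force: [-0.9, -0.3, 0.9]
gripper_width: 0.4
t 8.85 tip case [107.7  86.3 121.6] F [-0.9 -0.3  0.9] Fcase [-0.9 -0.3  0.9] w 0.4 q [-0.18  0.69  0.57  1.62 -0.87  1.31  0.81]
turn units [-0.03 -0.01  0.02] shift units(now axes) [-0.04  0.01 -0.02] (goal axes) [-0.04  0.01 -0.02]
[[224.21391136 253.84848036]
 [171.1400479  253.31365816]]
```

View pics/w4.png

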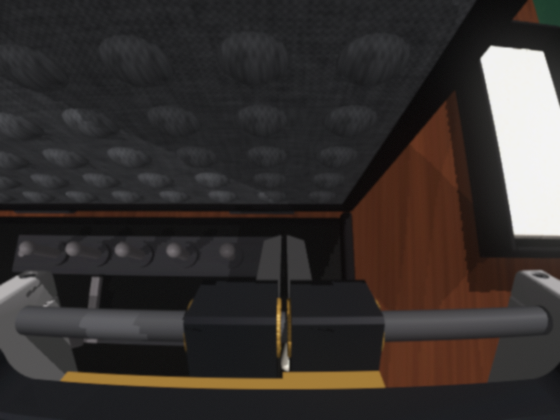

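```bash
python3 -m inch '[[[0,0,0,0,-0.2,0,1],[0,0,0,0,-0.2,0,1],[0,0,0,0,-0.2,0,1],[0,0,0,0,-0.2,0,1],[0,0,0,0,-0.2,0,1],[0,0,0,0,-0.2,0,1],[0,0,0,0,-0.2,0,1]]]'
python3 - <<'E'
from h import *
delta((-82,85,121.5))
c=wristcam();cv2.imwrite('pics/w5.png',c["frame"][:,:,::-1])
E
```

```text
time_s: 9.78
ee_pos: [587.7, -22.2, 144.1]
eef_rot: [-3.141, -0.523, 1.65]
force: [0.4, -1.1, 1.2]
gripper_width: 0.5
t 9.78 tip case [ 65.5  85.3 122.4] F [ 0.4 -1.1  1.2] Fcase [ 0.3 -1.1  1.2] w 0.5 q [-0.19  0.63  0.59  1.73 -0.85  1.28  0.86]
turn units [-0.02  0.    0.02] shift units(now axes) [-0.01 -4.92  0.03] (goal axes) [-0.02 -4.92  0.02]
```

View pics/w5.png

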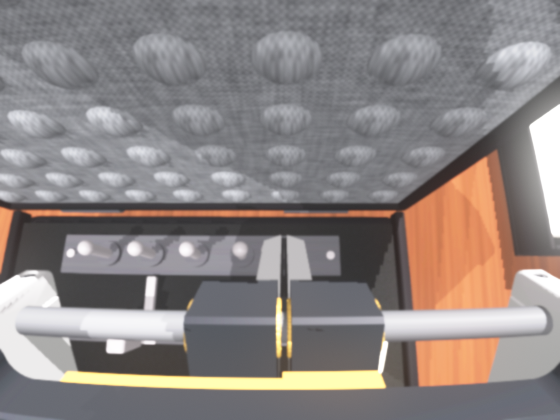

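```bash
python3 -m inch '[[[0,0,0,0,-0.2,0,1],[0,0,0,0,-0.2,0,1],[0,0,0,0,-0.2,0,1],[0,0,0,0,-0.2,0,1],[0,0,0,0,-0.2,0,1],[0,0,0,0,-0.2,0,1],[0,0,0,0,-0.2,0,1]]]'
python3 - <<'E'
from h import *
delta((-82,85,121.5))
c=wristcam();cv2.imwrite('pics/w6.png',c["frame"][:,:,::-1])
E
```

```text
time_s: 10.7
ee_pos: [545.9, -25.5, 144.1]
eef_rot: [-3.141, -0.524, 1.65]
force: [0.9, 0.5, -0.2]
gripper_width: 0.6
t 10.7 tip case [ 23.5  85.2 122.4] F [ 0.9  0.5 -0.2] Fcase [ 0.9  0.5 -0.2] w 0.6 q [-0.19  0.57  0.6   1.83 -0.83  1.24  0.9 ]
turn units [-0.02  0.    0.02] shift units(now axes) [-0.02 -3.52  0.03] (goal axes) [-0.02 -3.52  0.02]
```

View pics/w6.png

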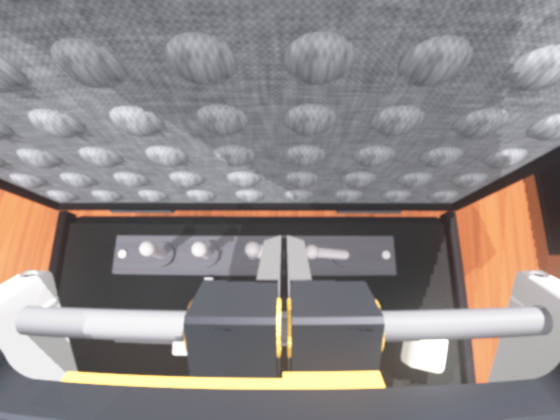

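```bash
python3 -m inch '[[[0,0,0,0,-0.2,0,1],[0,0,0,0,-0.2,0,1],[0,0,0,0,-0.2,0,1],[0,0,0,0,-0.2,0,1],[0,0,0,0,-0.2,0,1],[0,0,0,0,-0.2,0,1],[0,0,0,0,-0.2,0,1],[0,0,0,0,-0.2,0,1]]]'
python3 -m inch '[[[0,0,0,0,-0.2,0,1],[0,0,0,0,-0.2,0,1],[0,0,0,0,-0.2,0,1],[0,0,0,0,-0.2,0,1],[0,0,0,0,-0.2,0,1],[0,0,0,0,-0.2,0,1],[0,0,0,0,-0.2,0,1],[0,0,0,0,-0.2,0,1],[0,0,0,0,-0.2,0,1],[0,0,0,0,0,0,1]]]'
python3 - <<'E'
from h import *
delta((-82,85,121.5))
c=wristcam();cv2.imwrite('pics/w7.png',c["frame"][:,:,::-1])
from rig import viewer
a=viewer.capture("scene")["frame"][:,:,::-1][150:330,190:400]
cv2.imwrite('pics/scene7.png',cv2.resize(a,None,fx=3.5,fy=3.5,interpolation=cv2.INTER_CUBIC))
E
```

```text
time_s: 11.75
ee_pos: [498.6, -29.3, 144.5]
eef_rot: [3.141, -0.524, 1.65]
force: [2.6, 0.8, 5.5]
gripper_width: 0.5
time_s: 13.0
ee_pos: [444.4, -33.6, 144.2]
eef_rot: [-3.141, -0.524, 1.65]
force: [1.3, -0.9, -0.3]
gripper_width: 0.2
t 13.0 tip case [-78.3  85.  122.6] F [ 1.3 -0.9 -0.3] Fcase [ 1.3 -1.  -0.3] w 0.2 q [-0.2   0.43  0.64  2.06 -0.78  1.17  0.98]
turn units [-0.02 -0.    0.02] shift units(now axes) [-0.02 -0.12  0.03] (goal axes) [-0.02 -0.12  0.03]
```

View pics/w7.png

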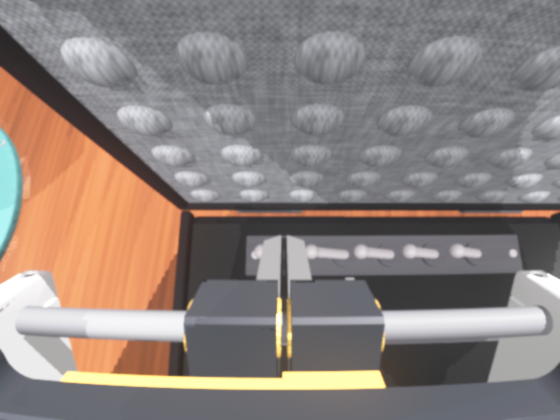

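View pics/scene7.png

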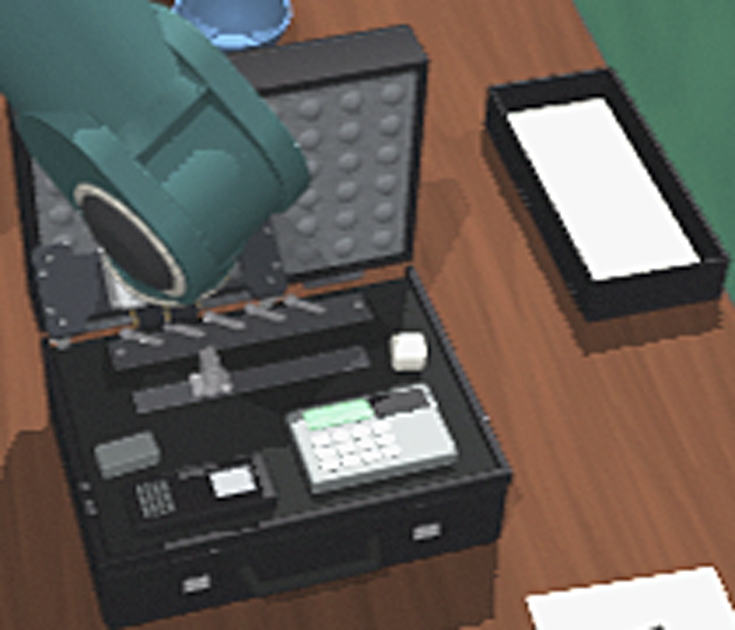

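```bash
python3 -m inch '[[[0,0,0,0,-0.2,0,1],[0,0,0,0,-0.2,0,1],[0,0,0,0,-0.2,0,1],[0,0,0,0,0,0,1]]]'
python3 - <<'E'
from h import *
delta((-82,85,121.5))
c=wristcam();cv2.imwrite('pics/w8.png',cv2.resize(c["frame"][200:300,180:560,::-1],None,fx=2.1,fy=2.1))
E
```

```text
time_s: 13.6
ee_pos: [426.5, -35.0, 144.3]
eef_rot: [3.142, -0.524, 1.65]
force: [0.4, 1.1, -0.3]
gripper_width: 0.7
t 13.6 tip case [-96.3  84.9 122.7] F [ 0.4  1.1 -0.3] Fcase [ 0.5  1.1 -0.3] w 0.7 q [-0.2   0.4   0.65  2.1  -0.76  1.16  1.  ]
turn units [-0.01 -0.    0.02] shift units(now axes) [-0.02  0.48  0.03] (goal axes) [-0.02  0.48  0.03]
```

View pics/w8.png

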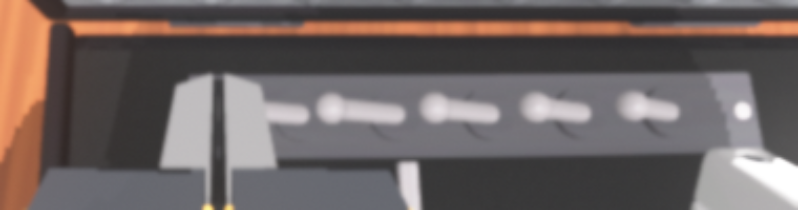

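All five levers lie over (sw2–sw4 balls at crop x≈330, 435, 535; sw1 at 632; sw5 stem visible at 285). Lift back along the tool axis.

```bash
python3 -m inch '[[[0,0,0,0,0,-0.5,1],[0,0,0,0,0,-0.9,1],[0,0,0,0,0,-0.9,1],[0,0,0,0,0,-0.7,1],[0,0,0,-0.4,0,0,1],[0,0,0,-0.4,0,0,1],[0,0,0,0,0,0,1]]]'
python3 - <<'E'
from h import *
delta((-75,30,107))
c=wristcam();cv2.imwrite('pics/w9.png',c["frame"][:,:,::-1])
L=[(-50,30,121),(-38,30,121)]; print(proj(c,c2w(P,L)))
E
```

```text
time_s: 14.52
ee_pos: [431.6, -101.2, 209.2]
eef_rot: [-3.139, -0.524, 1.648]
force: [-0.4, 0.5, 1.4]
gripper_width: 0.4
t 14.53 tip case [-96.2  18.5 187.5] F [-0.4  0.5  1.4] Fcase [-0.4  0.6  1.4] w 0.4 q [-0.13  0.36  0.72  1.97 -0.66  1.33  0.98]
turn units [-0.03  0.    0.  ] shift units(now axes) [-1.01  0.71  2.51] (goal axes) [-1.01  0.71  2.52]
[[336.3685578  246.01713227]
 [350.19938762 245.99501202]]
```

View pics/w9.png

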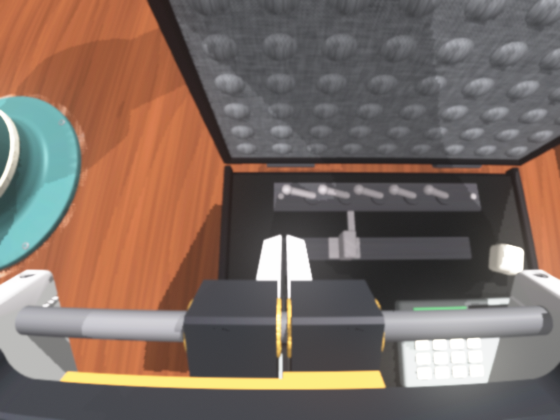

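```bash
python3 - <<'E'
from h import *
c=wristcam()
a=cv2.resize(c["frame"][195:275,290:400,::-1],None,fx=7,fy=7,interpolation=cv2.INTER_CUBIC)
for lk,col in ((0,(0,255,0)),(12,(0,0,255))):
    for z in (121,95):
        q=(proj(c,c2w(P,[(-50+lk+u,30+v,z) for u,v in((-6,-12),(6,-12),(6,12),(-6,12))]))-[290,195]+.5)*7
        cv2.polylines(a,[q.astype(np.int32)],True,col,1)
cv2.imwrite('pics/w9c.png',a)
E
```

```text
(no output)
```

View pics/w9c.png

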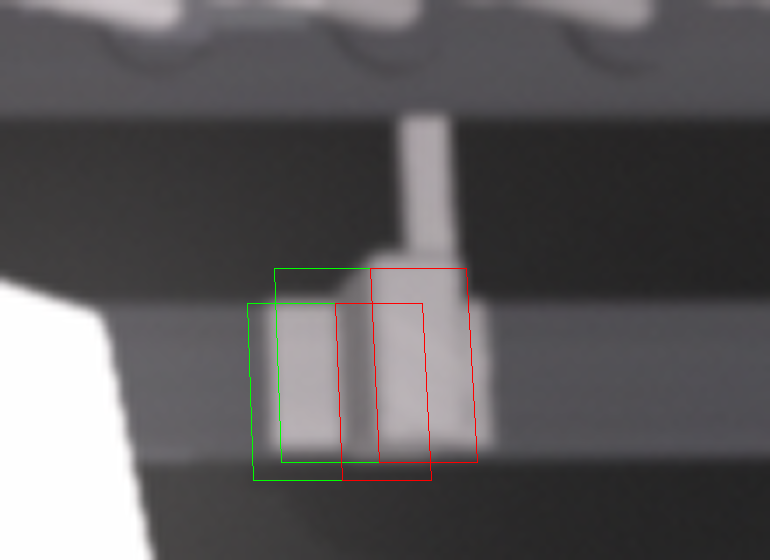

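```bash
python3 -m inch '[[[0,0,0,-0.33,0.7,0.6,1],[0,0,0,-0.33,0,0.6,1],[0,0,0,-0.33,0,0.6,1],[0,0,0,0.03,0,0.5,1],[0,0,0,0,0,0.15,1],[0,0,0,0,0,0,1]]]'
python3 - <<'E'
from h import *
delta((-75,31,109))
c=wristcam();cv2.imwrite('pics/w10.png',c["frame"][:,:,::-1])
E
```

```text
time_s: 15.38
ee_pos: [452.0, -86.9, 132.3]
eef_rot: [3.141, -0.524, 1.65]
force: [-0.7, 0.5, -0.4]
gripper_width: 0.4
t 15.38 tip case [-74.8  31.2 110.7] F [-0.7  0.5 -0.4] Fcase [-0.7  0.5 -0.4] w 0.4 q [-0.11  0.5   0.66  2.   -0.78  1.22  1.08]
turn units [-0.01 -0.    0.03] shift units(now axes) [-0.03 -0.01  0.05] (goal axes) [-0.03 -0.01  0.05]
```

View pics/w10.png

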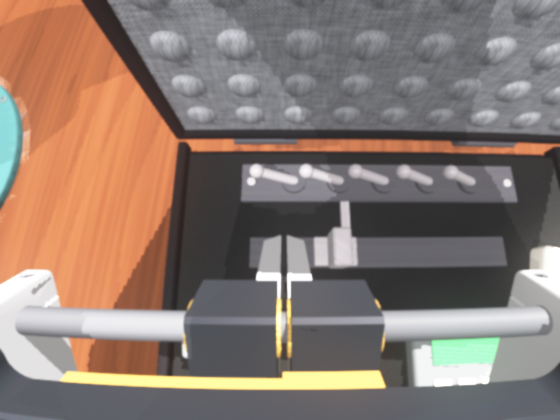

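```bash
python3 -m inch '[[[0,0,0,0,0.2,0.03,1],[0,0,0,0,0.2,0,1],[0,0,0,0,0.2,0,1],[0,0,0,0,0.2,0,1],[0,0,0,0,0.2,0,1],[0,0,0,0,0.2,0,1]]]'
python3 -c "
from h import *
delta((1.5,31,109))"
python3 -m inch '[[[0,0,0,0,0.2,0,1],[0,0,0,0,0.2,0,1],[0,0,0,0,0.2,0,1],[0,0,0,0,0.2,0,1],[0,0,0,0,0.1,0,1]]]'
python3 - <<'E'
from h import *
delta((1.5,31,109))
c=wristcam();cv2.imwrite('pics/w11.png',c["frame"][:,:,::-1])
E
```

```text
time_s: 16.18
ee_pos: [488.2, -83.8, 131.3]
eef_rot: [-3.141, -0.524, 1.65]
force: [-2.4, -1.1, 2.0]
gripper_width: 0.7
t 16.18 tip case [-38.5  31.5 109.7] F [-2.4 -1.1  2. ] Fcase [-2.5 -0.9  2. ] w 0.7 q [-0.11  0.55  0.64  1.92 -0.8   1.24  1.04]
turn units [-0.02  0.    0.02] shift units(now axes) [-0.03  1.33  0.01] (goal axes) [-0.03  1.33  0.01]
time_s: 16.8
ee_pos: [515.2, -81.7, 131.3]
eef_rot: [-3.142, -0.523, 1.65]
force: [-2.8, -0.5, 1.4]
gripper_width: 0.8
t 16.8 tip case [-11.4  31.6 109.6] F [-2.8 -0.5  1.4] Fcase [-2.9 -0.3  1.4] w 0.8 q [-0.11  0.59  0.63  1.86 -0.81  1.26  1.01]
turn units [-0.01  0.    0.03] shift units(now axes) [-0.03  0.43  0.01] (goal axes) [-0.03  0.43  0.01]
```

View pics/w11.png

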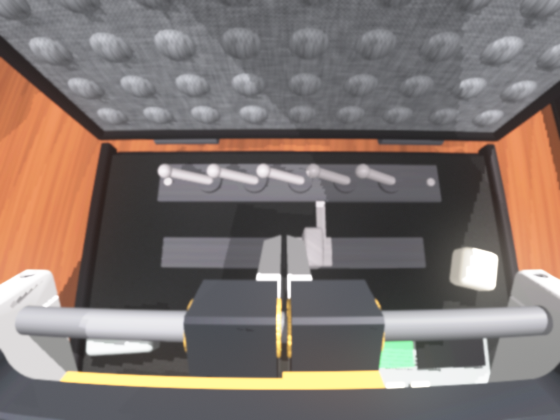

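```bash
python3 -m inch '[[[0,0,0,0,0.08,0,1],[0,0,0,0,0.08,0,1],[0,0,0,0,0.08,0,1],[0,0,0,0,0.08,0,1]]]'
python3 -c "
from h import *
delta((1.5,31,109))"
python3 -m inch '[[[0,0,0,0,0.04,0,1],[0,0,0,0,0.04,0,1]]]'
```

```text
time_s: 17.35
ee_pos: [524.5, -80.9, 131.3]
eef_rot: [-3.141, -0.524, 1.65]
force: [-2.3, -0.1, 0.3]
gripper_width: 0.3
t 17.35 tip case [ -2.1  31.6 109.7] F [-2.3 -0.1  0.3] Fcase [-2.3  0.1  0.3] w 0.3 q [-0.11  0.6   0.62  1.84 -0.82  1.27  1.  ]
turn units [-0.02  0.    0.02] shift units(now axes) [-0.03  0.12  0.01] (goal axes) [-0.03  0.12  0.01]
time_s: 17.6
ee_pos: [526.8, -80.7, 131.3]
eef_rot: [-3.142, -0.523, 1.65]
force: [-1.7, -0.2, -1.0]
gripper_width: 0.4
```

```bash
for i in 1; do python3 -m inch '[[[0,0,0,0,0.04,0,1],[0,0,0,0,0,0,1]]]'; python3 -m inch '[[[0,0,0,0,0.04,0,1],[0,0,0,0,0,0,1]]]'; done
python3 - <<'E'
from h import *
delta((1.5,31,109))
E
```

```text
time_s: 17.85
ee_pos: [528.1, -80.6, 131.3]
eef_rot: [3.141, -0.523, 1.65]
force: [-1.6, -0.7, -1.0]
gripper_width: 0.4
time_s: 18.1
ee_pos: [528.9, -80.6, 131.3]
eef_rot: [-3.141, -0.524, 1.65]
force: [-4.7, -1.4, 0.4]
gripper_width: 0.1
t 18.1 tip case [  2.3  31.6 109.7] F [-4.7 -1.4  0.4] Fcase [-4.8 -1.1  0.4] w 0.1 q [-0.11  0.6   0.62  1.83 -0.82  1.27  1.  ]
turn units [-0.02 -0.    0.02] shift units(now axes) [-0.03 -0.03  0.01] (goal axes) [-0.03 -0.03  0.01]
```

```bash
python3 -m inch '[[[0,0,0,0,0.04,0,1],[0,0,0,0,0,0,1]]]'; python3 -m inch '[[[0,0,0,0,0.04,0,1],[0,0,0,0,0,0,1]]]'
```

```text
time_s: 18.35
ee_pos: [529.2, -80.5, 131.3]
eef_rot: [-3.139, -0.524, 1.649]
force: [-11.7, -1.2, 3.9]
gripper_width: 0.1
time_s: 18.6
ee_pos: [529.5, -80.5, 131.2]
eef_rot: [-3.137, -0.525, 1.648]
force: [-19.4, -2.6, 8.4]
gripper_width: 0.5
```

```bash
python3 -m inch '[[[0,0,0,0,0,0,1],[0,0,0,0,-0.15,0,1],[0,0,0,0,-0.3,0,1],[0,0,0,0,-0.3,0,1],[0,0,0,0,-0.3,0,1],[0,0,0,0,-0.3,-0.5,1],[0,0,0,0,0,-0.8,1],[0,0,0,0,0,-0.8,1],[0,0,0,0,0,-0.5,1],[0,0,0,0,0,0,1]]]'
python3 - <<'E'
from h import *
delta((1.5,31,109))
c=wristcam()
a=c["frame"][:,:,::-1].copy(); cv2.imwrite('pics/w12.png',a)
L=[(20+u,30+v,121) for u,v in((-6,-12),(6,-12),(6,12),(-6,12))]
q=proj(c,c2w(P,L)); print(q)
x0,y0=int(q[:,0].min())-50,int(q[:,1].min())-60
b=cv2.resize(a[y0:y0+100,x0:x0+130],None,fx=6,fy=6,interpolation=cv2.INTER_CUBIC)
cv2.polylines(b,[((q-[x0,y0]+.5)*6).astype(np.int32)],True,(0,0,255),1);cv2.imwrite('pics/w12c.png',b)
E
```

```text
time_s: 19.85
ee_pos: [494.4, -123.1, 199.7]
eef_rot: [3.14, -0.523, 1.65]
force: [-0.2, 0.4, 0.1]
gripper_width: 0.4
t 19.85 tip case [-35.2  -8.2 178. ] F [-0.2  0.4  0.1] Fcase [-0.1  0.4  0.1] w 0.4 q [-0.08  0.49  0.69  1.82 -0.72  1.38  0.99]
turn units [0.   0.01 0.03] shift units(now axes) [-0.02  1.22  2.65] (goal axes) [-0.02  1.22  2.65]
[[340.82501374 227.10250554]
 [354.92556611 227.11464023]
 [353.31444866 199.92953539]
 [339.54335067 199.88148598]]
```

View pics/w12.png

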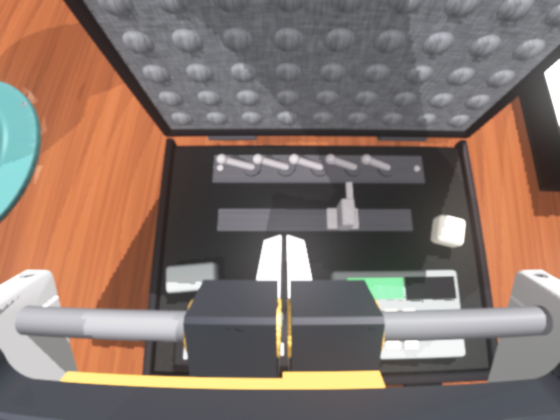

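View pics/w12c.png

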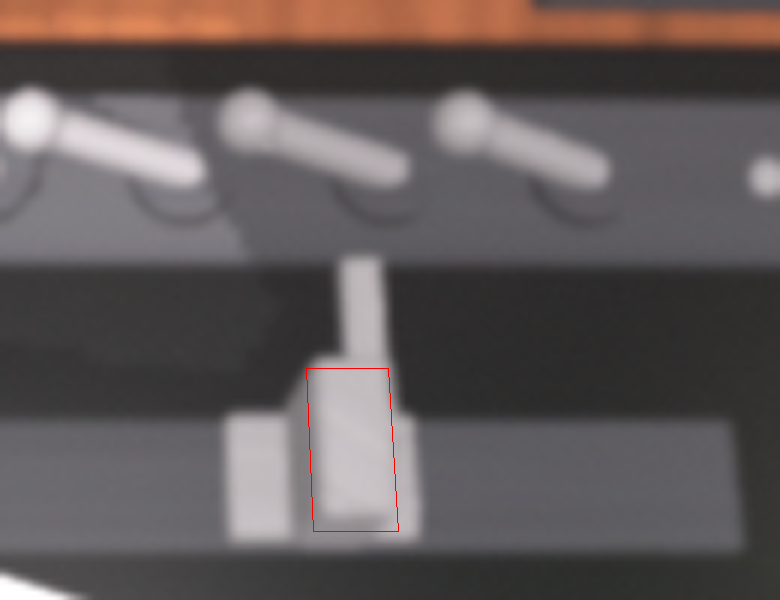

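```bash
python3 -m inch '[[[0,0,0,0,0,-0.8,1],[0,0,0,0,0,-0.8,1],[0,0,0,0,0,0,1],[0,0,0,0,0,0,1]]]'; python3 -c "
from rig import workorder,viewer
import cv2
cv2.imwrite('pics/end.png',viewer.capture('scene')['frame'][:,:,::-1])
print(workorder.finish_job())"
```

```text
time_s: 20.4
ee_pos: [495.9, -145.5, 239.4]
eef_rot: [-3.14, -0.524, 1.65]
force: [0.0, -0.1, -0.4]
gripper_width: 0.4
the job is handed in; nothing more can be done
None
```

View pics/end.png

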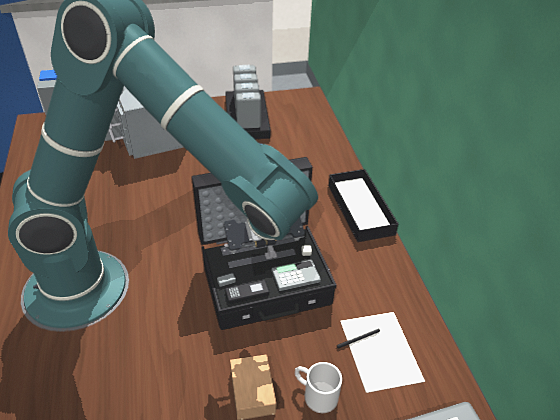

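All five toggles are off and the lock slide is against its stop. I handed the job in at about 20.5 s; no verdict was reported.

- **Toggles:** I leaned the hand 30° away from the lid and drew the shut fingertips along the row in one stroke from the far end, with the tip about 122 mm above the table. The last wrist pictures show all five levers lying over.
- **Lock slide:** I pushed it away from the robot at about 3 N. The force then rose to about 19 N with almost no further movement, so I stopped and backed off. Its outline in the last wrist picture matches the home position.
- **Bystanders:** In the final scene view, none of the loose objects I can see has visibly moved. The arm hides part of that picture, so the cylinder and bowl could not be checked there. The hand was clear of everything, with no force reading.
- **Disagreements:** The slide started about 12 mm along rather than near 0. The wrist camera put the toggle row about 2 mm further towards the lid than the fixed cameras did. I aimed for both, and neither caused trouble.

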